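Take the sliding lid off an optics box and park it in its cradle

TASK

Open the optics box: by the fin on its lid, lift the lid over the box's end lip without forcing it and slide it most or all of the way out, then let go and leave it lying still, in its grooves or on the bench. Take it again by its two long sides, away from the fin, and lay it gently in the cradle, flat, fin up, between the end cheeks (either way round). Leave the loupe, the tape roll and the black auxiliary lens where they are.

Things in the scene. Friction and masses are not known exactly. Their poses are not given: they have to be found in the camera images.
- optics_box: Fixed grey box with sliding lid, 141 (its x) x 74 (y) x 58 mm. Origin: centre of its underside, z up; -x is the end where the lid comes out, roughly towards the robot. The closed lid lies on ledges at z 40 mm. Rails over the side grooves (underside z 54, top 58 mm, 51 mm free between them) let it rise 9 mm, not come out upwards. Rear end closed. Lid play in the grooves: 2 mm each side.
- box_lip (a point): Middle of the top of the box's front end lip (box x -70.5 to -64.5 mm, top z 45 mm), which stands 5 mm above the ledges and stops the closed lid. The lid must rise 5 to 9 mm (about 7), then slide along the box's -x over it. Drawn out about 90 mm and released, the lid stays on the lip, held by its tail under the rails, nose some 5 degrees down. Axes as the box's.
- lid: Loose flat metal lid, 126 (its x) x 60 (y) x 5 mm, 0.12 to 0.19 kg. Origin: centre of its underside; z up out of the top face. At the start closed in the box, axes along the box's, fin at the lip end; the grooves then cover its long sides, so only the fin can be gripped. Slides by friction alone, no springs.
- lid_fin (a point): Centre of the lid's grip fin, an upright bar across the lid's top near its -x end: 9 mm thick (lid x -58 to -49 mm), 30 mm long (y -15 to 15), z 5 to 29 mm. Axes as the lid's.
- cradle: Fixed metal cradle for the lid, 156 (its x) x 90 (y) x 54 mm, 5 mm base plate. Origin: centre of its underside, z up. End cheeks (inner faces x +-68 mm, top z 54 mm) leave no room for a finger in front of the fin. Corner stops (|x| 51 to 69 mm, inner faces y +-35 mm, top z 42 mm) flank the lid's corners; between them the long sides are open down to the base plate. Play 5 mm each way.
- cradle_seat (a point): Where the origin of the parked lid belongs: centre of the top of the cradle's middle block (110 x 36 mm), 30 mm above the cradle's underside. The lid is wider than the block, so fingers can straddle both. Lid x along cradle x, either way round. Axes as the cradle's.
- loupe: Loose black eye loupe, a waisted cylinder 36 mm across and 36 mm high, nearer the robot than the box. Origin: centre of its underside. Leave alone.
- tape_roll: Loose roll of tape lying flat, 68 mm across, 18 mm high, to the left of box and cradle. Origin: centre of its underside. Leave alone.
- aux_objective: Loose black auxiliary lens, a cylinder 52 mm across and 34 mm high, beyond box and cradle. Origin: centre of its underside. Leave alone.
Mind the look-alikes: they are no part of the job. Leave any blue or orange look-alike of the cradle alone.

How it is judged:
By the outcome, as a careful person would: the job done as asked, in the order asked, and still so for the second after the job is handed in, with the robot touching nothing.
It also fails if it takes over 48 s, if anything falls off the work surface, if the arm or the gripper's body presses on something with over 40 N, if the wrist force passes 120 N, or if a joint passes its speed limit or range.

ROBOT

A 7-joint arm with a two-finger parallel gripper is mounted at the origin on a cart in front of the work surface, level with it; the furniture and walls round the work are solid. World frame = base frame: x ahead of the robot, y to its left, z up, the work surface at z = 0. Lengths are in m, angles in rad, forces in N, time in s.
With the tool pointing down it reaches from about 0.425 to 0.8 m from the base axis. Payload 8.3 kg.
Tool frame: the origin (TCP) lies at the very end of the fingers, on their centre line; the grasp point (between the pads) lies 19 mm behind it; z points along the fingers, y is the line along which they close (so a half turn about z gives the same grasp; the last joint's range is limited). The gripper opens to 85 mm and grips with 20 to 120 N. Pads are 22 mm wide; open, the fingers measure 114 mm over their backs; the gripper's body (76 mm by 85 mm) begins 54 mm behind the grasp point. The pads swing forward as they close: fully open they stand 13 mm farther back than shut.
Start: joints at [1.092, 0.383, 0.016, 1.37, -0.006, 1.388, -0.046], TCP at [0.252, -0.572, 0.231] pointing down, gripper open.
Joint ranges: [-2.95, 2.95], [-0.25, 2.06], [-1.52, 1.56], [0.18, 2.33], [-1.44, 4.58], [0.02, 2.06], [-3.01, 3.01]. Speed limits (rad/s): [2.39, 2.39, 3.01, 3.01, 3.14, 3.14, 3.14].

INTERFACE

Orientations are given as a unit quaternion [w, x, y, z].
In Python, from bench import env gives the robot as it stands. The module is installed in compiled form; this text tells all that it offers.
- The arm moves only by the tool carry_out, never from a script. Its argument "deltas" is a list of rows, each a list of 3 entries, a list of its own where there are three numbers: the closure, from 0 (fully open) to 1 (shut), then the shift along the tool's x, y, z in m, then the turn, a rotation vector about the tool's x, y, z in degrees. A call has 1 to 8 rows; each row is the pose to reach, as a shift and turn from the pose commanded when the call began, along the tool's axes at that moment; what a row does not reach only later rows make up. A row lasts 1/12 s, in which the tool goes at most 41.7 mm and 7.16 degrees, less where a joint would pass 70% of its speed; a pose out of reach is approached as far as the arm can. A call with a gripper value outside its range is refused whole. The fingers move at their own pace and stop on an object; "squeeze" is the grip in N (left out, the last holds). Time passes only in rows, so rows that repeat a pose let the fingers close. It gives the time, the measured TCP pose, the force, the opening and the grip force at its end, in the units of the state.
- env.sense(): the state, without advancing time (a new reading comes with each control period).
- env.read_camera(name): name is "scene" or "top" or "wrist"; returns a dict with "color" (400x640x3 uint8, red, green, blue), "range_z" (400x640 float32, m along the optical axis (not along the pixel's ray), 0 where there is no reading), "fx", "fy", "cx", "cy" (pixels), "distortion" ([k1, k2, p1, p2, k3] as OpenCV has them; the pictures are not rectified), "view" (4x4, takes a point from world to camera coordinates). Camera axes: x right, y up, looking along -z (the intrinsics and any distortion apply to the point x, -y, -z); pixel columns grow to the right and rows downward; lengths in m; the calibration is good to about 2 mm. A picture is of the moment at which its call begins.
- env.close_job(): hands the job in; it is judged then, once.
The state is a dict: "time_s": time; "q": joint angles; "qd": joint speeds; "tau": joint torques, N m; "tcp_pos": TCP position; "ee_rot": TCP orientation; "wrist_force": force on the tool from outside, world axes, zero at the start; "ft_torque": the same for the moment, N m; "opening": opening from 0.0 (shut) to 1.0 (fully open); "grasp_force": force on a finger pad.
Only numpy, scipy, OpenCV 4.12 (cv2) and the standard library are available. Lean on these libraries where they do the work, as an engineer would, in place of code of your own. Each camera call takes 0.05 s, during which the arm holds its last target. There are 200 camera calls.

## Working session

There is one attempt and no reset: what is moved stays moved. The work goes in short steps, Python scripts to look and compute and a tool call to move; the robot and the scene stay as the last step left them, time stands still between calls to the robot, and variables do not carry over. Pictures are saved under pics/ and viewed, at most 14 in all, crops included, and the job is handed in when it is done.

Besides the shell and the picture viewer there is one more tool, called as name(argument=value, ...) on one line, values as JSON. carry_out: Moves the arm, as the interface text tells. Its arguments: {"type":"object","properties":{"deltas":{"type":"array","items":{"type":"array"}},"squeeze":{"type":"number"}},"required":["deltas"]}

```bash
mkdir -p pics
cat > h.py <<'E'
import numpy as np,cv2
from bench import env
from scipy.spatial.transform import Rotation as R
def shot(n,f,crop=None,s=1):
    d=env.read_camera(n); np.savez('/tmp/'+f+'.npz',**{k:np.array(v) for k,v in d.items()})
    save(d,f,crop,s); return d
def save(d,f,crop=None,s=1):
    im=np.array(d['color'])[:,:,::-1]
    if crop: im=im[crop[1]:crop[3],crop[0]:crop[2]]
    cv2.imwrite('pics/'+f+'.png',cv2.resize(im,None,fx=s,fy=s,interpolation=cv2.INTER_CUBIC))
def load(f): return dict(np.load('/tmp/'+f+'.npz'))
def K(d): return np.array([[d['fx'],0,d['cx']],[0,d['fy'],d['cy']],[0,0,1]],float)
def ray(d,u,v):
    p=cv2.undistortPoints(np.array([[[u,v]]],float),K(d),np.array(d['distortion'],float))[0,0]
    return np.array([p[0],-p[1],-1.])
def W(d,c):
    M=np.linalg.inv(d['view']); return M[:3,:3]@c+M[:3,3]
def px(d,u,v,z=None):
    r=ray(d,u,v)
    if z is None: return W(d,r*float(d['range_z'][int(round(v)),int(round(u))]))
    o=W(d,r*0); w=W(d,r)-o; return o+w*(z-o[2])/w[2]
def cloud(d):
    h,w=d['range_z'].shape; vv,uu=np.mgrid[:h,:w]
    p=cv2.undistortPoints(np.stack([uu.ravel(),vv.ravel()],1).astype(float)[:,None],K(d),np.array(d['distortion'],float))[:,0]
    z=d['range_z'].ravel(); c=np.stack([p[:,0]*z,-p[:,1]*z,-z],1)
    M=np.linalg.inv(d['view']); return (c@M[:3,:3].T+M[:3,3]).reshape(h,w,3)
def proj(d,P):
    c=(np.c_[np.atleast_2d(P),np.ones(len(np.atleast_2d(P)))]@d['view'].T)[:,:3]*[1,-1,-1]
    return cv2.projectPoints(c,np.zeros(3),np.zeros(3),K(d),np.array(d['distortion'],float))[0][:,0]
def st():
    s=env.sense(); print('t',round(s['time_s'],2),'p',np.round(s['tcp_pos'],4),'q',np.round(s['ee_rot'],4),'j',np.round(s['q'],2),'F',np.round(s['wrist_force'],1),'op',round(float(s['opening']),3),'g',s['grasp_force']); return s
E
python3 - <<'E'
from h import *
st(); a=shot('top','top0'); shot('scene','sc0'); print(np.round(np.linalg.inv(a['view']),3),a['fx'],a['distortion'])
E
```

```text
t 0.0 p [ 0.2523 -0.5713  0.2303] q [-1.000e-03  9.785e-01  2.064e-01 -2.000e-04] j [ 1.09  0.38  0.02  1.37 -0.01  1.39 -0.05] F [-0.2  0.1  0.5] op 1.001 g 0.0
[[ 0.011  0.986 -0.165  0.392]
 [-1.     0.015  0.019 -0.247]
 [ 0.021  0.164  0.986  1.302]
 [ 0.     0.     0.     1.   ]] 430.7824976983423 [0.03130687 0.         0.         0.         0.        ]
```

View pics/top0.png

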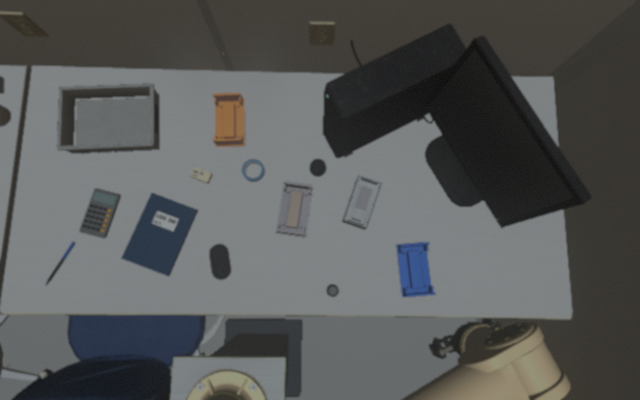

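View pics/sc0.png

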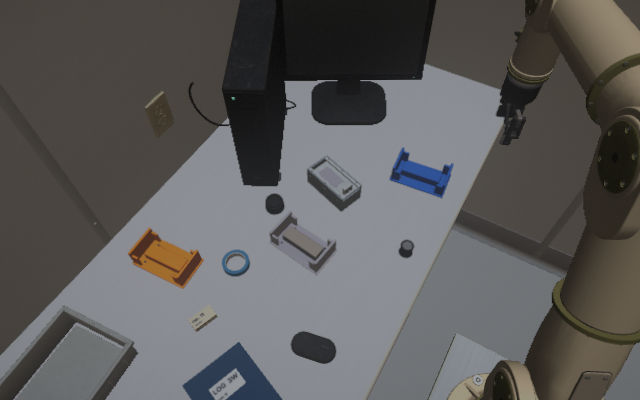

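The top view shows the box at about (362,202), the grey cradle at (295,209), the loupe at (333,290), the tape at (253,170) and the aux lens at (318,167). The orange and blue cradles are decoys. I'll measure next.

Run:
```python
from h import *
d=load('top0'); save(d,'topc',(265,160,395,245),6)
s=load('sc0'); 
for nm,dd in(('top',d),('sc',s)):
  C=cloud(dd)
  for n,c in (('box',px(d,362,202,.05)),('crd',px(d,295,209,.04))):
    m=(np.linalg.norm(C[...,:2]-c[:2],axis=2)<.1)&(C[...,2]>.02)&(C[...,2]<.12)
    P=C[m]; r=cv2.minAreaRect(P[:,:2].astype(np.float32)*1000); print(nm,n,c.round(3),len(P),r,np.percentile(P[:,2],[5,50,95]).round(3))
  t=C[...,:][(abs(C[...,0]-.5)<.15)&(abs(C[...,1]+.3)<.2)]; print(np.median(t[:,2]))
for n,u,v in(('loupe',333,290),('tape',253,170),('aux',318,167)): print(n,px(d,u,v,.02).round(3))
```

```text
top box [ 0.595 -0.377  0.05 ] 1243 ((597.6185913085938, -377.3609313964844), (75.06661987304688, 141.695556640625), 71.92192077636719) [0.04  0.046 0.061]
top crd [ 0.573 -0.18   0.04 ] 711 ((576.2926025390625, -176.59945678710938), (82.18877410888672, 150.56922912597656), 82.58546447753906) [0.025 0.031 0.054]
0.0007442121176415295
sc box [ 0.595 -0.377  0.05 ] 1542 ((600.260009765625, -376.70458984375), (78.87079620361328, 145.87606811523438), 72.28038024902344) [0.027 0.047 0.061]
sc crd [ 0.573 -0.18   0.04 ] 1128 ((578.2626953125, -176.34524536132812), (84.47018432617188, 152.1258087158203), 82.81121063232422) [0.023 0.031 0.055]
0.0008084353666714117
loupe [ 0.339 -0.295  0.02 ]
tape [ 0.694 -0.048  0.02 ]
aux [ 0.706 -0.246  0.02 ]
```

View pics/topc.png

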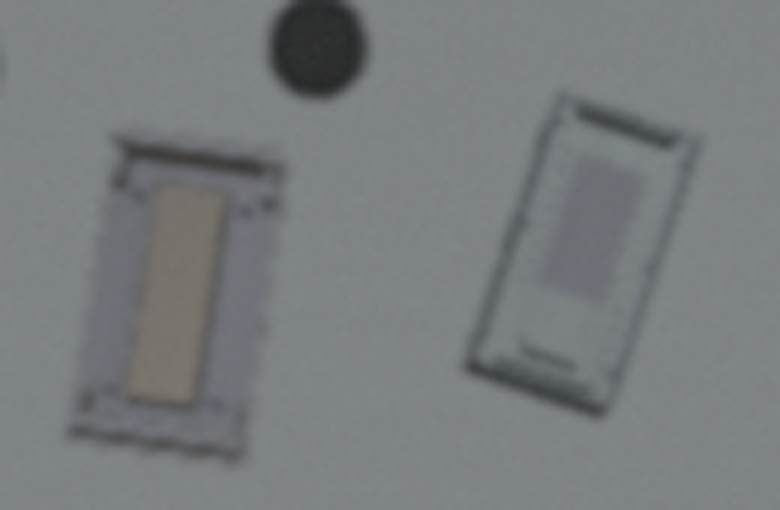

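The crop confirms both objects: box yaw is about -18° with the fin at the lower end (crop pixel 540,355), and cradle yaw is about -7.3° with a tan middle block. Next I'll work out the move to a hover over the fin.

```bash
cat >> h.py <<'E'
BOX=np.array([.5985,-.377]);BY=-18.0
def box(x,y=0,z=0):
    return np.r_[BOX,0]+R.from_euler('z',BY,degrees=True).apply([x,y,z])
def Rdown(yy,tilt=0):  # tool y along world yaw yy(deg), z down
    y=np.array([np.cos(np.radians(yy)),np.sin(np.radians(yy)),0]);z=np.array([0,0,-1.]);
    return R.from_matrix(np.c_[np.cross(y,z),y,z])
def goal(p,Rg,s=None):
    s=s or st(); q=s['ee_rot']; Rc=R.from_quat([q[1],q[2],q[3],q[0]])
    sh=Rc.inv().apply(np.array(p)-s['tcp_pos']); rv=(Rc.inv()*Rg).as_rotvec(degrees=True)
    print('shift mm',(sh*1000).round(1),'rot',rv.round(2))
E
python3 - <<'E'
from h import *
f=box(-.0535); print(f); goal([f[0],f[1],.19],Rdown(-18))
E
```

```text
[ 0.54761848 -0.36046759  0.        ]
t 0.1 p [ 0.2523 -0.5713  0.2304] q [-8.000e-04  9.785e-01  2.065e-01 -2.000e-04] j [ 1.09  0.38  0.02  1.37 -0.01  1.39 -0.05] F [-0.7  0.6 -0.7] op 1.0 g 0.0
shift mm [355.3 -73.5  40.5] rot [-9.000e-02 -4.000e-02 -4.817e+01]
```

carry_out(deltas=[[0,[0.03,-0.005,0.0],[0,0,-5]],[0,[0.07,-0.015,0.0],[0,0,-11]],[0,[0.11,-0.022,0.0],[0,0,-17]],[0,[0.15,-0.03,0.0],[0,0,-23]],[0,[0.19,-0.04,0.0],[0,0,-29]],[0,[0.23,-0.048,0.01],[0,0,-35]],[0,[0.27,-0.056,0.02],[0,0,-41]],[0,[0.31,-0.064,0.03],[0,0,-48]]])

```text
time_s: 0.77
tcp_pos: [0.5107, -0.3871, 0.2011]
ee_rot: [-0.0, 0.809, 0.588, 0.0]
wrist_force: [-0.2, -0.1, 0.1]
opening: 1.003
grasp_force: 0.0
```

Run:
```python
from h import *
f=box(-.0535); goal([f[0],f[1],.19],Rdown(-18))
```

```text
t 0.77 p [ 0.5107 -0.3871  0.2011] q [-0.      0.8085  0.5885  0.    ] j [ 0.77  0.45 -0.24  1.36  0.11  1.35  0.21] F [-0.2 -0.1  0.1] op 1.003 g 0.0
shift mm [36.7 27.  11.1] rot [-0.  -0.   0.1]
```

carry_out(deltas=[[0,[0.018,0.013,0.005],[0,0,0]],[0,[0.037,0.027,0.011],[0,0,0]],[0,[0.037,0.027,0.011],[0,0,0]]])

```text
time_s: 1.02
tcp_pos: [0.5504, -0.3554, 0.1881]
ee_rot: [-0.002, 0.808, 0.59, 0.001]
wrist_force: [0.4, 1.2, -0.0]
opening: 1.0
grasp_force: 0.0
```

Run:
```python
from h import *
st(); d=shot('wrist','w1'); print(np.linalg.inv(d['view']).round(3))
C=cloud(d); print(proj(d,[box(x,y,z) for x,y,z in((-.058,.015,.069),(-.058,-.015,.069),(-.0705,.037,.058),(-.0705,-.037,.058),(.0705,.037,.058))]).round())
```

```text
t 1.02 p [ 0.5504 -0.3554  0.1881] q [-0.0022  0.8075  0.5898  0.0013] j [ 0.7   0.49 -0.26  1.33  0.12  1.34  0.14] F [ 0.4  1.2 -0. ] op 1.0 g 0.0
[[ 0.953  0.289  0.094  0.575]
 [-0.304  0.907  0.291 -0.28 ]
 [-0.001 -0.306  0.952  0.331]
 [ 0.     0.     0.     1.   ]]
[[312. 187.]
 [312. 223.]
 [297. 156.]
 [298. 242.]
 [474. 157.]]
```

View pics/w1.png

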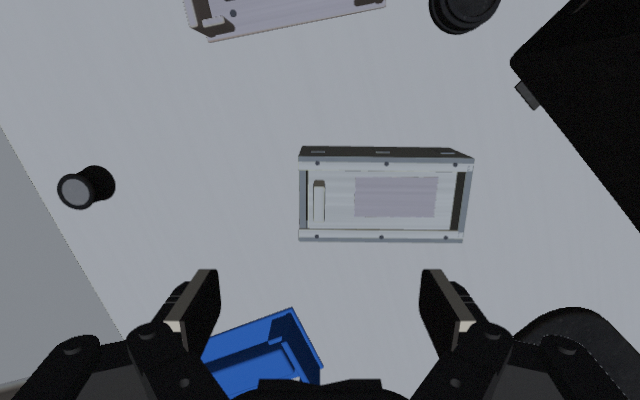

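The wrist view matches the model: the fin is near (319,200) and the box corners are near (299,150), (473,157), (463,241) and (299,240). I'll zoom in for precision.

Run:
```python
from h import *
d=load('w1'); save(d,'w1c',(290,140,390,250),5); C=cloud(d)
m=(np.linalg.norm(C[...,:2]-BOX,axis=2)<.1)&(C[...,2]>.05)&(C[...,2]<.062)
P=C[m]; print(cv2.minAreaRect(P[:,:2].astype(np.float32)*1000),P[:,2].mean())
m=(np.linalg.norm(C[...,:2]-box(-.0535)[:2],axis=2)<.03)&(C[...,2]>.063)
P=C[m]; print(len(P),P.mean(0),cv2.minAreaRect(P[:,:2].astype(np.float32)*1000))
```

```text
((598.9886474609375, -377.4077453613281), (74.5333480834961, 140.56773376464844), 71.93032836914062) 0.05759885454863036
3336 [ 0.55277354 -0.34736471  0.23907468] ((546.8861083984375, -357.1247253417969), (35.028133392333984, 44.3834342956543), 62.55815887451172)
```

View pics/w1c.png

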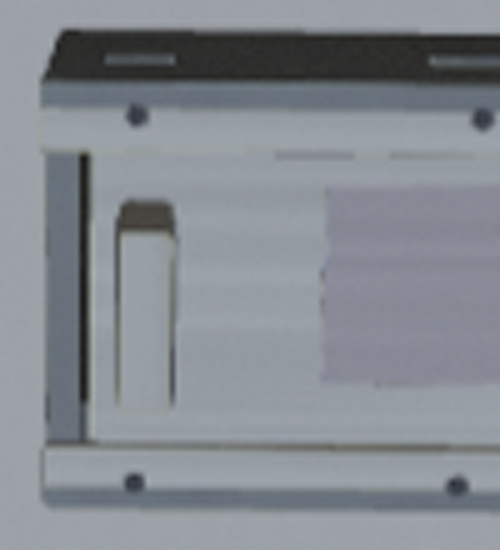

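```bash
sed -i 's/^BOX=.*/BOX=np.array([.599,-.3774]);BY=-18.05/' h.py
python3 - <<'E'
from h import *
d=load('w1')
B=R.from_euler('z',BY,degrees=True).inv()
for u,v,z in((313.6,186.4,.069),(325,186.4,.069),(313.6,221.6,.069),(325,221.6,.069),(308,195,.045),(299.3,195,.045),(306,195,.045)):
    p=px(d,u,v,z); print(B.apply(p-np.r_[BOX,0]).round(4))
f=box(-.0535); print(f); goal([f[0],f[1],.049],Rdown(BY))
E
```

```text
[-0.0575  0.0153  0.069 ]
[-0.0486  0.0153  0.069 ]
[-0.0574 -0.014   0.069 ]
[-0.0483 -0.0139  0.069 ]
[-0.0626  0.0012  0.045 ]
[-0.0701  0.0012  0.045 ]
[-0.0644  0.0012  0.045 ]
[ 0.54813292 -0.36082319  0.        ]
t 1.07 p [ 0.5485 -0.358   0.1887] q [-1.700e-03  8.083e-01  5.888e-01  5.000e-04] j [ 0.7   0.49 -0.25  1.33  0.12  1.34  0.14] F [ 0.4 -0.1  0.5] op 0.999 g 0.0
shift mm [ -3.2   0.8 139.7] rot [-0.13 -0.16  0.2 ]
```

carry_out(deltas=[[0.4,[-0.002,0.001,0.03],[0,0,0]],[0.5,[-0.002,0.001,0.065],[0,0,0]],[0.5,[-0.002,0.001,0.1],[0,0,0]],[0.5,[-0.002,0.001,0.11],[0,0,0]],[0.5,[-0.002,0.001,0.11],[0,0,0]],[0.5,[-0.002,0.001,0.11],[0,0,0]]])

```text
time_s: 1.57
tcp_pos: [0.5467, -0.3648, 0.0815]
ee_rot: [0.0, 0.81, 0.586, -0.0]
wrist_force: [-0.0, -0.6, 0.8]
opening: 0.5
grasp_force: 0.0
```

Run:
```python
from h import *
f=box(-.053,.0007); print(f); goal([f[0],f[1],.049],Rdown(BY))
```

```text
[ 0.54882521 -0.36031257  0.        ]
t 1.57 p [ 0.5467 -0.3648  0.0815] q [ 1.000e-04  8.102e-01  5.862e-01 -1.000e-04] j [ 0.71  0.57 -0.24  1.45  0.14  1.14  0.12] F [-0.  -0.6  0.8] op 0.5 g 0.0
shift mm [ 4.9  0.6 32.5] rot [ 0.    0.01 -0.18]
```

carry_out(deltas=[[0.5,[0.005,0.0005,0.0],[0,0,0]],[0.5,[0.005,0.0005,0.012],[0,0,0]],[0.5,[0.005,0.0005,0.024],[0,0,0]],[0.5,[0.005,0.0005,0.0315],[0,0,0]],[0.5,[0.005,0.0005,0.0315],[0,0,0]],[0.5,[0.005,0.0005,0.0315],[0,0,0]]])

```text
time_s: 2.07
tcp_pos: [0.5483, -0.3591, 0.048]
ee_rot: [-0.001, 0.81, 0.587, -0.0]
wrist_force: [-0.1, -0.2, 0.9]
opening: 0.498
grasp_force: 0.0
```

Run:
```python
from h import *
f=box(-.053,.0007); goal([f[0],f[1],.049],Rdown(BY)); shot('wrist','w2',(220,140,420,400),2.2)
```

```text
t 2.07 p [ 0.5483 -0.3591  0.048 ] q [-9.000e-04  8.099e-01  5.865e-01 -4.000e-04] j [ 0.7   0.6  -0.24  1.48  0.15  1.08  0.11] F [-0.1 -0.2  0.9] op 0.498 g 0.0
shift mm [-1.   0.8 -1. ] rot [-0.11 -0.03 -0.13]
```

View pics/w2.png

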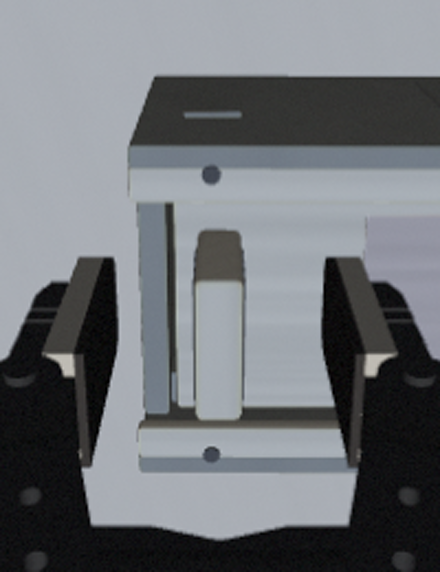

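The fin at crop x≈219 is midway between the pads (116 and 324), so I'll close on it.

carry_out(deltas=[[0.7,[0,0.0005,-0.001],[0,0,0]],[0.85,[0,0.0005,-0.001],[0,0,0]],[1,[0,0.0005,-0.001],[0,0,0]],[1,[0,0.0005,-0.001],[0,0,0]],[1,[0,0.0005,-0.001],[0,0,0]],[1,[0,0.0005,-0.001],[0,0,0]]], squeeze=40)

```text
time_s: 2.62
tcp_pos: [0.5496, -0.3597, 0.0508]
ee_rot: [0.0, 0.81, 0.587, 0.0]
wrist_force: [-1.7, 1.4, 6.0]
opening: 0.09
grasp_force: 40.8
```

carry_out(deltas=[[1,[0,0,-0.001],[0,0,0]],[1,[0,0,-0.003],[0,0,0]],[1,[0,0,-0.005],[0,0,0]],[1,[0,0,-0.007],[0,0,0]],[1,[0,0,-0.007],[0,0,0]],[1,[0,0,-0.007],[0,0,0]]])

```text
time_s: 3.12
tcp_pos: [0.5495, -0.3596, 0.0571]
ee_rot: [0.0, 0.81, 0.587, 0.0]
wrist_force: [-0.2, 0.4, -1.1]
opening: 0.095
grasp_force: 39.9
```

Run:
```python
from h import *
st()
d=env.read_camera('wrist'); C=cloud(d)
np.savez('/tmp/w3.npz',**{k:np.array(v) for k,v in d.items()})
for x in(-.035,-.02,0,.02,.04,.055):
    u,v=proj(d,[box(x,.015,.052)])[0].round().astype(int)
    print(x,C[v,u].round(4))
```

```text
t 3.12 p [ 0.5495 -0.3596  0.0571] q [0.000e+00 8.099e-01 5.866e-01 1.000e-04] j [ 0.7   0.59 -0.24  1.47  0.15  1.09  0.11] F [-0.2  0.4 -1.1] op 0.095 g 39.870110750198364
-0.035 [ 0.5705 -0.3525  0.0513]
-0.02 [ 0.5847 -0.3573  0.051 ]
0 [ 0.6037 -0.3633  0.0517]
0.02 [ 0.5743 -0.2838  0.1997]
0.04 [ 0.6416 -0.3757  0.052 ]
0.055 [ 0.6561 -0.3799  0.0522]
```

The lid is up about 6.5 mm and level, carried freely. Now I'll draw it out along tool -y.

carry_out(deltas=[[1,[0,0,-0.0006],[0,0,0]],[1,[0,-0.004,-0.0006],[0,0,0]],[1,[0,-0.01,-0.0006],[0,0,0]],[1,[0,-0.017,-0.0006],[0,0,0]],[1,[0,-0.024,-0.0006],[0,0,0]],[1,[0,-0.03,-0.0006],[0,0,0]],[1,[0,-0.03,-0.0006],[0,0,0]]])

```text
time_s: 3.75
tcp_pos: [0.5194, -0.3501, 0.0577]
ee_rot: [-0.0, 0.81, 0.586, -0.0]
wrist_force: [0.2, 0.2, -1.3]
opening: 0.095
grasp_force: 39.9
```

Run:
```python
from h import *
f=box(-.143,0.0004); goal([f[0],f[1],.0575],Rdown(BY))
```

```text
t 3.75 p [ 0.5194 -0.3501  0.0577] q [-3.000e-04  8.101e-01  5.862e-01 -4.000e-04] j [ 0.72  0.53 -0.25  1.56  0.14  1.06  0.12] F [ 0.2  0.2 -1.3] op 0.095 g 39.87541437149048
shift mm [ -1.  -58.8   0.3] rot [-0.05  0.01 -0.17]
```

carry_out(deltas=[[1,[-0.0005,-0.006,0],[0,0,0]],[1,[-0.001,-0.014,0],[0,0,0]],[1,[-0.001,-0.023,0],[0,0,0]],[1,[-0.001,-0.032,0],[0,0,0]],[1,[-0.001,-0.041,0],[0,0,0]],[1,[-0.001,-0.05,0],[0,0,0]],[1,[-0.001,-0.057,0],[0,0,0]],[1,[-0.001,-0.059,0],[0,0,0]]])

```text
time_s: 4.42
tcp_pos: [0.4632, -0.3325, 0.0577]
ee_rot: [-0.0, 0.81, 0.586, -0.0]
wrist_force: [0.4, 1.0, -1.1]
opening: 0.099
grasp_force: 39.9
```

carry_out(deltas=[[1,[0,0,0],[0,0,0]],[1,[0,0,0.002],[-1,0,0]],[1,[0,0,0.0035],[-2,0,0]],[1,[0,0,0.005],[-3,0,0]],[1,[0,0,0.0062],[-4,0,0]],[1,[0,0,0.0065],[-4,0,0]],[1,[0,0,0.0065],[-4,0,0]]])

```text
time_s: 5.0
tcp_pos: [0.4647, -0.3327, 0.0512]
ee_rot: [0.028, 0.809, 0.586, 0.02]
wrist_force: [-0.6, -1.0, -1.5]
opening: 0.091
grasp_force: 39.9
```

Run:
```python
from h import *
s=st()
d=env.read_camera('wrist'); C=cloud(d)
np.savez('/tmp/w4.npz',**{k:np.array(v) for k,v in d.items()})
B=R.from_euler('z',BY,degrees=True).inv()
for x in np.arange(-.12,-.02,.01):
    u,v=proj(d,[box(x,.018,.05)])[0].round().astype(int)
    print(B.apply(C[v,u]-np.r_[BOX,0]).round(4))
```

```text
t 5.0 p [ 0.4647 -0.3327  0.0512] q [0.0281 0.8094 0.5862 0.0204] j [ 0.79  0.4  -0.26  1.79  0.11  0.9   0.17] F [-0.6 -1.  -1.5] op 0.091 g 39.92431104183197
[-0.1194  0.0166  0.0471]
[-0.1093  0.0171  0.0478]
[-0.0998  0.0179  0.0492]
[-0.09    0.0177  0.0495]
[-0.0799  0.0178  0.0494]
[-0.07    0.0181  0.0498]
[-0.0603  0.0182  0.0507]
[-0.0512  0.0188  0.0517]
[-0.0412  0.0189  0.0516]
[-0.0313  0.0187  0.0518]
```

carry_out(deltas=[[1,[0,0,0.0006],[-0.5,0,0]],[1,[0,0,0.0006],[-0.5,0,0]],[0.85,[0,0,0.0006],[-0.5,0,0]],[0.75,[0,0,0.0006],[-0.5,0,0]],[0.6,[0,0,0.0006],[-0.5,0,0]],[0.6,[0,0,0.0006],[-0.5,0,0]]])

```text
time_s: 5.55
tcp_pos: [0.4649, -0.3328, 0.0508]
ee_rot: [0.032, 0.809, 0.586, 0.023]
wrist_force: [-0.8, 0.6, 0.8]
opening: 0.402
grasp_force: 0.0
```

carry_out(deltas=[[0.5,[0,0,-0.015],[0,0,0]],[0.5,[0,0,-0.04],[0,0,0]],[0.3,[0,0,-0.08],[0,0,0]],[0,[0,0,-0.11],[0,0,0]],[0,[0,0,-0.13],[0,0,0]],[0,[0,0,-0.13],[0,0,0]],[0,[0,0,-0.13],[0,0,0]]])

```text
time_s: 6.13
tcp_pos: [0.4556, -0.3301, 0.1817]
ee_rot: [0.033, 0.809, 0.586, 0.023]
wrist_force: [-0.3, -0.3, -0.0]
opening: 1.0
grasp_force: 0.0
```

Run:
```python
from h import *
s=st()
d=shot('wrist','w5')
C=cloud(d)
B=R.from_euler('z',BY,degrees=True).inv()
for x in np.arange(-.16,-.02,.01):
    u,v=proj(d,[box(x,.018,.05)])[0].round().astype(int)
    print(u,v,B.apply(C[v,u]-np.r_[BOX,0]).round(4))
```

```text
t 6.13 p [ 0.4556 -0.3301  0.1817] q [0.0333 0.8093 0.586  0.0234] j [ 0.82  0.24 -0.28  1.69  0.05  1.15  0.22] F [-0.3 -0.3 -0. ] op 1.0 g 0.0
294 172 [-0.1599  0.0068  0.0002]
307 172 [-0.1495  0.0164  0.0432]
319 172 [-0.1397  0.0165  0.0446]
331 171 [-0.1297  0.0171  0.0445]
344 171 [-0.1189  0.0168  0.0443]
356 171 [-0.109   0.0168  0.0451]
368 171 [-0.0994  0.0171  0.0474]
380 170 [-0.0893  0.0178  0.0473]
392 170 [-0.0798  0.018   0.0492]
404 170 [-0.0701  0.0182  0.0508]
416 170 [-0.0598  0.0179  0.0504]
427 170 [-0.0505  0.0177  0.0504]
439 169 [-0.0413  0.0189  0.0528]
451 169 [-0.0314  0.0189  0.0537]
462 169 [-0.007   0.0122  0.025 ]
```

View pics/w5.png

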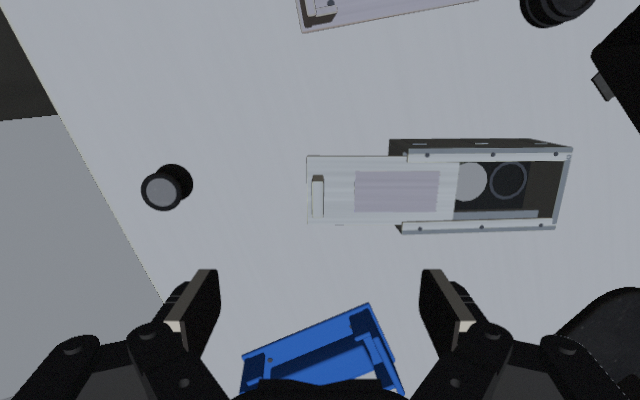

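The lid rests on the lip with its nose slightly down. It spans (307,155)-(460,222), with the fin at (317,197). I'll fit its pose.

Run:
```python
from h import *
d=load('w5'); C=cloud(d)
B=R.from_euler('z',BY,degrees=True).inv()
P=B.apply((C-np.r_[BOX,0]).reshape(-1,3)); P=P[np.isfinite(P).all(1)]
Q=P[(abs(P[:,1])<.05)&(P[:,0]>-.17)&(P[:,0]<-.075)&(P[:,2]>.036)&(P[:,2]<.056)]
c=np.polyfit(Q[:,0],Q[:,2],1); print('tilt',np.degrees(np.arctan(c[0])),'z@lip',np.polyval(c,-.0675),'z@-.108',np.polyval(c,-.108))
for a,b in((-.15,-.13),(-.13,-.11),(-.11,-.09),(-.09,-.075)):
    q=Q[(Q[:,0]>a)&(Q[:,0]<b)]; print(np.percentile(q[:,1],[.5,99.5]).round(4))
print('nose',np.percentile(Q[:,0],[.2]))
C0=B.apply(px(d,307,156,.042)-np.r_[BOX,0]),B.apply(px(d,307,222,.042)-np.r_[BOX,0]),B.apply(px(d,395,222,.047)-np.r_[BOX,0]); print(np.round(C0,4))
```

```text
tilt 5.437133951203597 z@lip 0.0507519076382267 z@-.108 0.046897045862574996
[-0.0299  0.0295]
[-0.0297  0.0294]
[-0.0297  0.0294]
[-0.0296  0.0294]
nose [-0.14993198]
[[-0.1493  0.0294  0.042 ]
 [-0.15   -0.0282  0.042 ]
 [-0.0734 -0.0289  0.047 ]]
```

```bash
cat >> h.py <<'E'
def lidR(t,yaw=BY):
    t=np.radians(t); z=np.array([np.sin(t),0,-np.cos(t)]); y=np.array([0,1.,0])
    return R.from_euler('z',yaw,degrees=True)*R.from_matrix(np.c_[np.cross(y,z),y,z])
def grasp(h):
    Rg=lidR(5.2); return box(-.101,-.0002,.0448)+Rg.apply([0,0,.0225-h]),Rg
E
python3 - <<'E'
from h import *
goal(*grasp(.10)); goal(*grasp(.0))
E
```

```text
t 6.18 p [ 0.4549 -0.3296  0.1801] q [0.032  0.8093 0.5861 0.023 ] j [ 0.82  0.24 -0.28  1.69  0.05  1.15  0.22] F [ 0.2 -0.  -0.9] op 1.001 g 0.0
shift mm [-0.9 39.1 61.4] rot [ -0.55  -0.51 -90.12]
t 6.18 p [ 0.4549 -0.3296  0.1801] q [0.032  0.8093 0.5861 0.023 ] j [ 0.82  0.24 -0.28  1.69  0.05  1.15  0.22] F [ 0.2 -0.  -0.9] op 1.001 g 0.0
shift mm [ -0.8  40.3 161.4] rot [ -0.55  -0.51 -90.12]
```

carry_out(deltas=[[0,[0,0.005,0.005],[0,0,-7]],[0,[0,0.01,0.01],[0,0,-14]],[0,[0,0.015,0.015],[0,0,-21]],[0,[0,0.02,0.02],[0,0,-28]],[0,[0,0.025,0.025],[0,0,-35]],[0,[0,0.03,0.03],[0,0,-42]],[0,[0,0.034,0.035],[0,0,-49]],[0,[0,0.039,0.035],[0,0,-56]]])

```text
time_s: 6.85
tcp_pos: [0.4933, -0.3416, 0.145]
ee_rot: [0.036, 0.437, 0.899, 0.006]
wrist_force: [0.1, -0.1, -0.7]
opening: 1.0
grasp_force: 0.0
```

carry_out(deltas=[[0,[0,0,0.005],[0,0,-7]],[0,[0,0,0.01],[0,0,-14]],[0,[0,0,0.015],[0,0,-21]],[0,[0,0,0.02],[0,0,-28]],[0,[0,0,0.025],[0,0,-34]],[0,[0,0,0.025],[0,0,-34]],[0,[0,0,0.025],[0,0,-34]]])

```text
time_s: 7.43
tcp_pos: [0.4955, -0.3426, 0.1217]
ee_rot: [0.038, 0.159, 0.986, -0.005]
wrist_force: [-0.7, -0.7, 1.0]
opening: 1.002
grasp_force: 0.0
```

Run:
```python
from h import *
goal(*grasp(.10)); goal(*grasp(.0))
```

```text
t 7.43 p [ 0.4955 -0.3426  0.1217] q [ 0.0375  0.1594  0.9865 -0.0051] j [ 0.96  0.41 -0.51  1.64  0.2   1.08  1.66] F [-0.7 -0.7  1. ] op 1.002 g 0.0
shift mm [-1.2 -1.3 -0.2] rot [ 0.08 -0.86 -0.32]
t 7.43 p [ 0.4955 -0.3426  0.1217] q [ 0.0375  0.1594  0.9865 -0.0051] j [ 0.96  0.41 -0.51  1.64  0.2   1.08  1.66] F [-0.7 -0.7  1. ] op 1.002 g 0.0
shift mm [-2.7 -1.4 99.8] rot [ 0.08 -0.86 -0.32]
```

carry_out(deltas=[[0,[-0.0015,-0.0012,0.01],[0,-0.8,-0.3]],[0,[-0.002,-0.0012,0.03],[0,-0.8,-0.3]],[0,[-0.0025,-0.0012,0.05],[0,-0.8,-0.3]],[0,[-0.0025,-0.0012,0.06],[0,-0.8,-0.3]],[0,[-0.0025,-0.0012,0.06],[0,-0.8,-0.3]],[0,[-0.0025,-0.0012,0.06],[0,-0.8,-0.3]]])

```text
time_s: 7.93
tcp_pos: [0.5026, -0.3462, 0.0636]
ee_rot: [0.045, 0.156, 0.987, -0.007]
wrist_force: [-0.1, 0.5, 1.0]
opening: 1.002
grasp_force: 0.0
```

Run:
```python
from h import *
goal(*grasp(.0)); shot('wrist','w6')
```

```text
t 7.93 p [ 0.5026 -0.3462  0.0636] q [ 0.0452  0.1558  0.9867 -0.007 ] j [ 0.95  0.47 -0.49  1.69  0.25  0.95  1.63] F [-0.1  0.5  1. ] op 1.002 g 0.0
shift mm [ 1.5 -0.  41.2] rot [0.03 0.04 0.1 ]
```

View pics/w6.png

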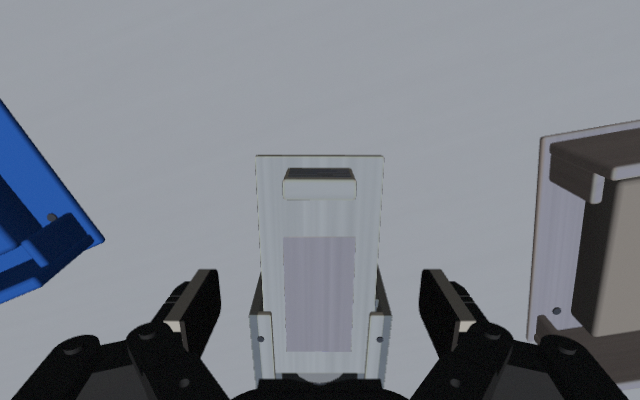

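The lid (256 to 383) is centred between the pads (219 to 420). I'll go down and grip.

carry_out(deltas=[[0,[0.001,0,0.012],[0,0,0]],[0,[0.0015,0,0.026],[0,0,0]],[0,[0.0015,0,0.038],[0,0,0]],[0,[0.0015,0,0.041],[0,0,0]],[0,[0.0015,0,0.041],[0,0,0]]])

```text
time_s: 8.4
tcp_pos: [0.5044, -0.3468, 0.0216]
ee_rot: [0.045, 0.155, 0.987, -0.007]
wrist_force: [-0.3, 0.4, 0.7]
opening: 1.002
grasp_force: 0.0
```

carry_out(deltas=[[0.1,[0,0,0],[0,0,0]],[0.2,[0,0,0],[0,0,0]],[0.27,[0,0,0],[0,0,0]],[0.35,[0,0,0],[0,0,0]],[0.5,[0,0,0],[0,0,0]],[0.6,[0,0,0],[0,0,0]],[1,[0,0,0],[0,0,0]],[1,[0,0,0],[0,0,0]]], squeeze=35)

```text
time_s: 9.07
tcp_pos: [0.5054, -0.3475, 0.0236]
ee_rot: [0.046, 0.155, 0.987, -0.008]
wrist_force: [-1.4, 1.0, 6.1]
opening: 0.689
grasp_force: 36.8
```

Run:
```python
from h import *
goal(*grasp(.0))
```

```text
t 9.07 p [ 0.5054 -0.3475  0.0236] q [ 0.0462  0.1552  0.9868 -0.0077] j [ 0.93  0.53 -0.47  1.71  0.28  0.88  1.61] F [-1.4  1.   6.1] op 0.689 g 36.815802454948425
shift mm [0.8 0.4 1.2] rot [-0.03  0.17  0.18]
```

carry_out(deltas=[[1,[0,0,-0.001],[0,0.5,0]],[1,[0,0,-0.002],[0,1.5,0]],[1,[0,0,-0.0025],[0,2,0]],[1,[0,0,-0.0025],[0,2,0]]])

```text
time_s: 9.4
tcp_pos: [0.5049, -0.3471, 0.0251]
ee_rot: [0.028, 0.155, 0.987, -0.004]
wrist_force: [-0.7, 0.3, -1.1]
opening: 0.689
grasp_force: 37.8
```

Run:
```python
from h import *
goal(*grasp(.0))
d=env.read_camera('wrist');C=cloud(d); np.savez('/tmp/w7.npz',**{k:np.array(v) for k,v in d.items()})
B=R.from_euler('z',BY,degrees=True).inv()
P=B.apply((C-np.r_[BOX,0]).reshape(-1,3)); P=P[np.isfinite(P).all(1)]
Q=P[(abs(P[:,1])<.022)&(P[:,0]>-.17)&(P[:,0]<-.04)&(P[:,2]>.036)&(P[:,2]<.056)]
c=np.polyfit(Q[:,0],Q[:,2],1); print('tilt',np.degrees(np.arctan(c[0])),'z@lip',np.polyval(c,-.0675),'tail',np.polyval(c,-.026))
```

```text
t 9.4 p [ 0.5049 -0.3471  0.0251] q [ 0.0281  0.1552  0.9875 -0.0045] j [ 0.91  0.55 -0.47  1.68  0.28  0.93  1.61] F [-0.7  0.3 -1.1] op 0.689 g 37.78975546360016
shift mm [0.3 0.1 2.7] rot [ 0.01 -1.94  0.19]
tilt 2.973826396440721 z@lip 0.050608783345709604 tail 0.05276469672487411
```

carry_out(deltas=[[1,[0.005,0,-0.0003],[0,0,0]],[1,[0.013,0,-0.0007],[0,0,0]],[1,[0.022,0,-0.0012],[0,0,0]],[1,[0.031,0,-0.0017],[0,0,0]],[1,[0.04,0,-0.0022],[0,0,0]],[1,[0.049,0,-0.0027],[0,0,0]],[1,[0.056,0,-0.0031],[0,0,0]],[1,[0.058,0,-0.0033],[0,0,0]]])

```text
time_s: 10.12
tcp_pos: [0.4478, -0.3292, 0.0252]
ee_rot: [0.028, 0.156, 0.987, -0.005]
wrist_force: [0.3, 0.0, -1.0]
opening: 0.693
grasp_force: 37.8
```

carry_out(deltas=[[1,[0.002,0,-0.005],[0,0,0]],[1,[0.003,0,-0.025],[0,1,0]],[1,[0.003,0,-0.05],[0,3,0]],[1,[0.003,0,-0.075],[0,3,0]],[1,[0.003,0,-0.085],[0,3,0]],[1,[0.003,0,-0.085],[0,3,0]]])

```text
time_s: 10.62
tcp_pos: [0.4439, -0.3279, 0.113]
ee_rot: [0.005, 0.155, 0.988, -0.002]
wrist_force: [1.2, 0.1, -1.5]
opening: 0.69
grasp_force: 38.3
```

Run:
```python
from h import *
s=st(); d=shot('wrist','w8'); C=cloud(d)
T=np.array(s['tcp_pos']); q=s['ee_rot']; Rc=R.from_quat([q[1],q[2],q[3],q[0]])
L=Rc.inv().apply((C-T).reshape(-1,3)).reshape(C.shape)
m=(abs(L[...,1])<.035)&(L[...,2]>-.04)&(L[...,2]<-.01)&(abs(L[...,0])<.12)
P=L[m]; 
for ax in 0,1,2: print(ax,np.percentile(P[:,ax],[.5,50,99.5]).round(4))
A=np.c_[P[:,0],P[:,1],np.ones(len(P))]; print(np.linalg.lstsq(A,P[:,2],rcond=None)[0])
# cradle
a=np.radians(-7.3)
m=(C[...,2]>.03)&(C[...,2]<.058)&(np.linalg.norm(C[...,:2]-[.577,-.1765],axis=2)<.1)&(C[...,1]>-.24)
if m.sum()>20: print(m.sum(),cv2.minAreaRect(C[m][:,:2].astype(np.float32)*1000))
```

```text
t 10.62 p [ 0.4439 -0.3279  0.113 ] q [ 0.0051  0.1553  0.9879 -0.002 ] j [ 1.    0.36 -0.51  1.72  0.19  1.1   1.69] F [ 1.2  0.1 -1.5] op 0.69 g 38.25437128543854
0 [-0.0405  0.0082  0.0502]
1 [-0.0336 -0.      0.0336]
2 [-0.0394 -0.0238 -0.019 ]
[-0.0160699  -0.00027281 -0.02441581]
8223 ((576.5755004882812, -176.53680419921875), (84.89399719238281, 150.9766845703125), 82.3788070678711)
```

View pics/w8.png

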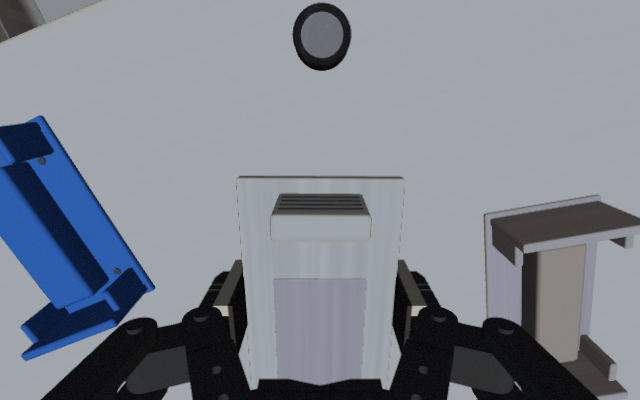

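The lid is held level and centred, with its nose edge at v=178. I'll move alongside the cradle for a clean measurement.

Run:
```python
from h import *
goal([.53,-.30,.15],lidR(0,-7.5))
```

```text
t 10.67 p [ 0.4427 -0.3274  0.1109] q [ 0.0038  0.1554  0.9878 -0.0013] j [ 1.    0.36 -0.51  1.73  0.19  1.1   1.68] F [-1.1 -0.1 -0.9] op 0.692 g 38.25124740600586
shift mm [-75.   52.8 -38.6] rot [ -0.13   0.44 -10.38]
```

carry_out(deltas=[[1,[0,0,-0.012],[0,0,0]],[1,[-0.005,0.004,-0.025],[0,0,-1]],[1,[-0.016,0.012,-0.033],[0,0,-3]],[1,[-0.032,0.023,-0.039],[0,0.4,-5]],[1,[-0.048,0.034,-0.039],[0,0.4,-7]],[1,[-0.062,0.044,-0.039],[0,0.4,-9]],[1,[-0.072,0.051,-0.039],[0,0.4,-10]],[1,[-0.075,0.053,-0.039],[0,0.4,-10.4]]])

```text
time_s: 11.33
tcp_pos: [0.5307, -0.2976, 0.1483]
ee_rot: [-0.001, 0.064, 0.998, 0.001]
wrist_force: [0.1, 0.8, -0.1]
opening: 0.691
grasp_force: 38.2
```

carry_out(deltas=[[1,[0,0,0],[0,0,0]],[1,[0,0,0],[0,0,0]],[1,[0,0,0],[0,0,0]]])

```text
time_s: 11.58
tcp_pos: [0.5283, -0.3002, 0.149]
ee_rot: [-0.002, 0.066, 0.998, -0.0]
wrist_force: [-0.8, -0.5, -1.1]
opening: 0.692
grasp_force: 38.2
```

Run:
```python
from h import *
s=st(); d=shot('wrist','w9'); C=cloud(d); s=env.sense()
for lo,hi in((.045,.06),(.026,.034),(.003,.01)):
    m=(C[...,2]>lo)&(C[...,2]<hi)&(np.linalg.norm(C[...,:2]-[.577,-.1765],axis=2)<.1)
    u=np.argwhere(m); print(lo,m.sum(),u.min(0),u.max(0),cv2.minAreaRect(C[m][:,:2].astype(np.float32)*1000),C[m][:,2].mean())
T=np.array(s['tcp_pos']); q=s['ee_rot']; Rc=R.from_quat([q[1],q[2],q[3],q[0]])
L=Rc.inv().apply((C-T).reshape(-1,3)).reshape(C.shape)
m=(abs(L[...,1])<.028)&(L[...,2]>-.03)&(L[...,2]<-.018)&(abs(L[...,0])<.12)
P=L[m]; print(np.percentile(P[:,0],[.3,99.7]))
A=np.c_[P[:,0],P[:,1],np.ones(len(P))]; print(np.linalg.lstsq(A,P[:,2],rcond=None)[0])
```

```text
t 11.58 p [ 0.5283 -0.3002  0.149 ] q [-1.500e-03  6.610e-02  9.978e-01 -4.000e-04] j [ 0.87  0.46 -0.55  1.52  0.25  1.24  1.72] F [-0.8 -0.5 -1.1] op 0.692 g 38.231382966041565
0.045 1701 [146 441] [329 565] ((577.1197509765625, -176.40838623046875), (84.35472106933594, 149.8929443359375), 82.53340148925781) 0.05241864441298482
0.026 6314 [143 434] [310 542] ((574.69970703125, -176.7018280029297), (82.10663604736328, 144.89723205566406), 82.97738647460938) 0.02992949717200909
0.003 6605 [135 411] [294 530] ((573.1976318359375, -175.50889587402344), (89.83998107910156, 147.33602905273438), 82.71135711669922) 0.005238667025883168
[-0.04047165  0.05032833]
[ 0.00038717 -0.00024175 -0.02351608]
```

View pics/w9.png

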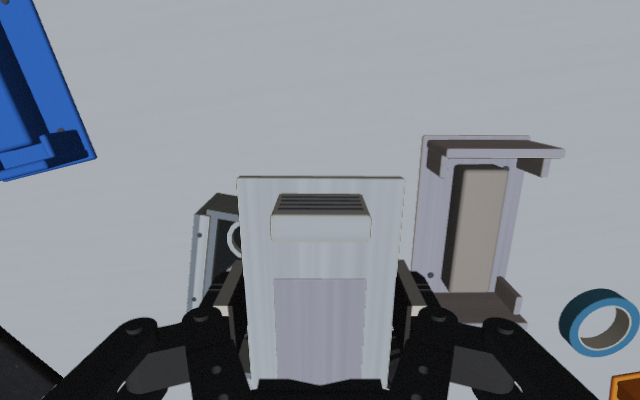

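The cradle is at (0.577,-0.1764), yaw -7.4°, and the lid is level in the grip. The tape and box are clear, so I'll go over the cradle.

```bash
echo 'CR=[.5644,-.1748]' >> h.py
python3 - <<'E'
from h import *
goal(CR+[.085],lidR(0,-7.4))
E
```

```text
t 11.63 p [ 0.5283 -0.3003  0.1492] q [-1.400e-03  6.620e-02  9.978e-01 -5.000e-04] j [ 0.87  0.46 -0.55  1.51  0.25  1.24  1.72] F [-0.4  0.3 -1.8] op 0.689 g 38.231300711631775
shift mm [-19.3 129.2  64. ] rot [-0.07 -0.15 -0.19]
```

carry_out(deltas=[[1,[-0.002,0.012,0],[0,0,0]],[1,[-0.005,0.032,0.005],[0,0,0]],[1,[-0.008,0.055,0.015],[0,0,0]],[1,[-0.012,0.08,0.028],[0,0,-0.2]],[1,[-0.015,0.1,0.042],[0,-0.1,-0.2]],[1,[-0.018,0.118,0.054],[0,-0.1,-0.2]],[1,[-0.019,0.127,0.061],[0,-0.1,-0.2]],[1,[-0.0193,0.1292,0.064],[0,-0.1,-0.2]]])

```text
time_s: 12.3
tcp_pos: [0.5651, -0.1708, 0.0844]
ee_rot: [-0.001, 0.062, 0.998, 0.0]
wrist_force: [0.5, -0.1, -1.3]
opening: 0.692
grasp_force: 38.2
```

carry_out(deltas=[[1,[0,0,0],[0,0,0]],[1,[0,0,0],[0,0,0]],[1,[0,0,0],[0,0,0]],[1,[0,0,0],[0,0,0]]])

```text
time_s: 12.63
tcp_pos: [0.5654, -0.1755, 0.0859]
ee_rot: [0.0, 0.065, 0.998, -0.001]
wrist_force: [-0.3, 0.7, -1.7]
opening: 0.688
grasp_force: 38.2
```

Run:
```python
from h import *
goal(CR+[.0115],lidR(0,-7.4))
d=shot('wrist','w10',(180,100,480,400),2); C=cloud(d)
def cp(x,y,z): return np.r_[.577,-.1764,0]+R.from_euler('z',-7.4,degrees=True).apply([x,y,z])
print((proj(d,[cp(-.068,.035,.054),cp(-.068,-.035,.054),cp(-.063,.03,.09),cp(-.063,-.03,.09)])))
m=(C[...,2]>.045)&(C[...,2]<.06)&(np.linalg.norm(C[...,:2]-[.577,-.1765],axis=2)<.1)
print(m.sum(),cv2.minAreaRect(C[m][:,:2].astype(np.float32)*1000))
```

```text
t 12.63 p [ 0.5654 -0.1755  0.0859] q [ 4.000e-04  6.460e-02  9.979e-01 -8.000e-04] j [ 0.69  0.49 -0.58  1.63  0.29  1.11  1.47] F [-0.3  0.7 -1.7] op 0.688 g 38.23338210582733
shift mm [ 1.1  0.7 74.4] rot [-0.09  0.06 -0.01]
[[390.78615771 139.39952099]
 [250.35954226 139.34846563]
 [394.93459681 163.93294445]
 [246.52552191 163.86781147]]
2644 ((506.81024169921875, -166.6695098876953), (83.83476257324219, 7.34268045425415), 82.5608139038086)
```

View pics/w10.png

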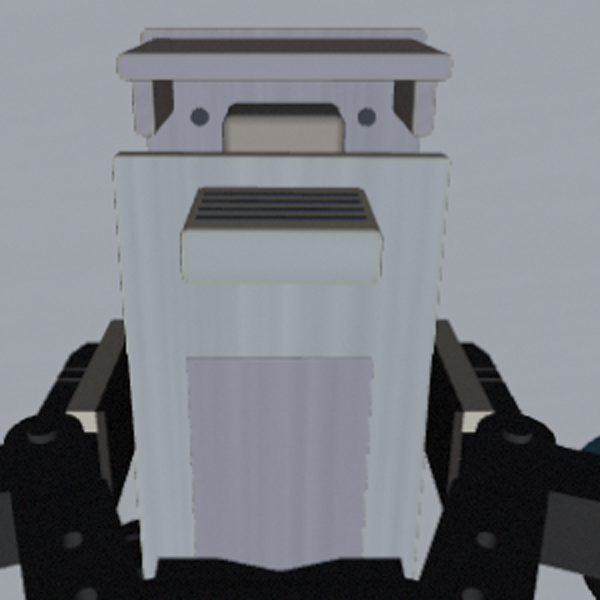

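The lid is centred over the cradle, to within about 1 mm. Lowering in stages.

carry_out(deltas=[[1,[0.001,0.0007,0.006],[0,0,0]],[1,[0.001,0.0007,0.018],[0,0,0]],[1,[0.001,0.0007,0.031],[0,0,0]],[1,[0.001,0.0007,0.044],[0,0,0]],[1,[0.001,0.0007,0.055],[0,0,0]],[1,[0.001,0.0007,0.063],[0,0,0]],[1,[0.001,0.0007,0.068],[0,0,0]],[1,[0.001,0.0007,0.07],[0,0,0]]])

```text
time_s: 13.35
tcp_pos: [0.5638, -0.1728, 0.0139]
ee_rot: [-0.001, 0.063, 0.998, -0.0]
wrist_force: [-0.8, -0.8, -1.0]
opening: 0.691
grasp_force: 38.2
```

Run:
```python
from h import *
goal(CR+[.0115],lidR(0,-7.4)); d=env.read_camera('wrist'); s=env.sense(); C=cloud(d)
c=np.r_[.577,-.1764,0]; L=R.from_euler('z',-7.4,degrees=True).inv().apply((C-c).reshape(-1,3))
m=(abs(L[:,1])<.026)&(L[:,2]>.03)&(L[:,2]<.046)&(L[:,0]>-.067)&(L[:,0]<.0);P=L[m]
print(np.median(P[:,2]),np.percentile(P[:,0],[.3,5]))
```

```text
t 13.35 p [ 0.5638 -0.1728  0.0139] q [-9.00e-04  6.34e-02  9.98e-01 -0.00e+00] j [ 0.66  0.57 -0.55  1.69  0.35  0.98  1.43] F [-0.8 -0.8 -1. ] op 0.691 g 38.23366820812225
shift mm [-0.9 -1.9  2.4] rot [-0.01 -0.1   0.13]
0.03758935343867678 [-0.06373095 -0.06200456]
```

carry_out(deltas=[[1,[0,0,0],[0,0,0]],[1,[0,0,0],[0,0,0]],[1,[0,0,0.0006],[0,0,0]],[1,[0,0,0.0012],[0,0,0]],[1,[0,0,0.0012],[0,0,0]]])

```text
time_s: 13.82
tcp_pos: [0.5645, -0.1731, 0.0143]
ee_rot: [0.0, 0.063, 0.998, -0.0]
wrist_force: [0.0, -0.1, -1.2]
opening: 0.692
grasp_force: 38.2
```

Run:
```python
from h import *
goal(CR+[.0115],lidR(0,-7.4))
```

```text
t 13.82 p [ 0.5645 -0.1731  0.0143] q [ 2.00e-04  6.35e-02  9.98e-01 -4.00e-04] j [ 0.66  0.57 -0.55  1.69  0.35  0.98  1.43] F [ 0.  -0.1 -1.2] op 0.692 g 38.234031200408936
shift mm [-0.1 -1.7  2.8] rot [-0.05  0.02  0.12]
```

carry_out(deltas=[[1,[0,-0.0015,0.0005],[0,0,0.1]],[1,[0,-0.0015,0.001],[0,0,0.1]],[1,[0,-0.0015,0.0015],[0,0,0.1]],[1,[0,-0.0015,0.0015],[0,0,0.1]]])

```text
time_s: 14.15
tcp_pos: [0.5641, -0.1746, 0.0124]
ee_rot: [-0.0, 0.064, 0.998, -0.0]
wrist_force: [-0.2, 0.2, -1.1]
opening: 0.689
grasp_force: 38.2
```

carry_out(deltas=[[1,[0,0,0.0005],[0,0,0]],[1,[0,0,0.001],[0,0,0]],[1,[0,0,0.001],[0,0,0]]])

```text
time_s: 14.4
tcp_pos: [0.5642, -0.1745, 0.0116]
ee_rot: [-0.0, 0.064, 0.998, -0.0]
wrist_force: [-1.3, -0.0, -1.5]
opening: 0.688
grasp_force: 38.3
```

Run:
```python
from h import *
goal(CR+[.0115],lidR(0,-7.4))
```

```text
t 14.4 p [ 0.5642 -0.1745  0.0116] q [-1.000e-04  6.430e-02  9.979e-01 -3.000e-04] j [ 0.66  0.58 -0.55  1.69  0.35  0.97  1.43] F [-1.3 -0.  -1.5] op 0.688 g 38.30060541629791
shift mm [-0.2 -0.2  0.1] rot [-0.04 -0.    0.03]
```

Not quite in contact yet, so I'll creep down half a millimetre at a time.

carry_out(deltas=[[1,[0,0,0.0005],[0,0,0]],[1,[0,0,0.0005],[0,0,0]]])

```text
time_s: 14.57
tcp_pos: [0.5642, -0.1745, 0.0115]
ee_rot: [-0.0, 0.064, 0.998, -0.0]
wrist_force: [-2.9, 0.1, 5.4]
opening: 0.689
grasp_force: 38.7
```

carry_out(deltas=[[1,[0,0,0.0005],[0,0,0]],[1,[0,0,0.0005],[0,0,0]]])

```text
time_s: 14.73
tcp_pos: [0.5642, -0.1745, 0.0115]
ee_rot: [-0.0, 0.064, 0.998, -0.001]
wrist_force: [-5.1, 1.4, 8.9]
opening: 0.689
grasp_force: 39.0
```

carry_out(deltas=[[1,[0,0,0.0004],[0,0,0]],[1,[0,0,0.0004],[0,0,0]]])

```text
time_s: 14.9
tcp_pos: [0.5642, -0.1745, 0.0115]
ee_rot: [0.0, 0.064, 0.998, -0.001]
wrist_force: [-6.4, 1.1, 12.8]
opening: 0.69
grasp_force: 39.3
```

It's seated, with contact at about 10 N. I'll relieve the preload and open gradually.

carry_out(deltas=[[1,[0,0,-0.0008],[0,0,0]],[1,[0,0,-0.0008],[0,0,0]],[0.3,[0,0,-0.0008],[0,0,0]],[0.25,[0,0,-0.0008],[0,0,0]],[0.15,[0,0,-0.0008],[0,0,0]],[0,[0,0,-0.0008],[0,0,0]],[0,[0,0,-0.0008],[0,0,0]],[0,[0,0,-0.0008],[0,0,0]]], squeeze=20)

```text
time_s: 15.57
tcp_pos: [0.5641, -0.1745, 0.0107]
ee_rot: [-0.0, 0.064, 0.998, -0.0]
wrist_force: [0.1, 0.2, 0.2]
opening: 0.997
grasp_force: 0.0
```

Run:
```python
from h import *
st(); d=env.read_camera('wrist'); C=cloud(d)
c=np.r_[.577,-.1764,0]; L=R.from_euler('z',-7.4,degrees=True).inv().apply((C-c).reshape(-1,3))
m=(abs(L[:,1])<.026)&(L[:,2]>.03)&(L[:,2]<.042)&(L[:,0]>-.067)&(L[:,0]<.0);P=L[m]
print(np.median(P[:,2]),np.percentile(P[:,0],[.3,5])); A=np.c_[P[:,:2],np.ones(len(P))]; print(np.linalg.lstsq(A,P[:,2],rcond=None)[0])
```

```text
t 15.57 p [ 0.5641 -0.1745  0.0107] q [-1.000e-04  6.430e-02  9.979e-01 -3.000e-04] j [ 0.66  0.58 -0.55  1.69  0.35  0.97  1.43] F [0.1 0.2 0.2] op 0.997 g 0.0
0.035201732071215616 [-0.06291841 -0.06124941]
[0.00230037 0.00086538 0.03532108]
```

Lid top is at z 35.2 mm and flat, with its nose at -63 mm, as it should be. I'll retract and check.

carry_out(deltas=[[0,[0,0,-0.006],[0,0,0]],[0,[0,0,-0.02],[0,0,0]],[0,[0,0,-0.045],[0,0,0]],[0,[0,0,-0.08],[0,0,0]],[0,[0,0,-0.115],[0,0,0]],[0,[0,0,-0.145],[0,0,0]],[0,[0,0,-0.15],[0,0,0]],[0,[0,0,-0.15],[0,0,0]]])

```text
time_s: 16.28
tcp_pos: [0.566, -0.1746, 0.1652]
ee_rot: [0.003, 0.064, 0.998, -0.001]
wrist_force: [0.1, 0.5, -0.7]
opening: 0.994
grasp_force: 0.0
```

Run:
```python
from h import *
st(); d=shot('wrist','w11'); C=cloud(d)
c=np.r_[.577,-.1764,0]; L=R.from_euler('z',-7.4,degrees=True).inv().apply((C-c).reshape(-1,3))
m=(abs(L[:,1])<.034)&(L[:,2]>.0335)&(L[:,2]<.038)&(abs(L[:,0])<.067);P=L[m]
print(cv2.minAreaRect(P[:,:2].astype(np.float32)*1000)); A=np.c_[P[:,:2],np.ones(len(P))]; print(np.linalg.lstsq(A,P[:,2],rcond=None)[0])
```

```text
t 16.28 p [ 0.566  -0.1746  0.1652] q [ 0.0031  0.0642  0.9979 -0.0013] j [ 0.71  0.41 -0.61  1.55  0.25  1.25  1.5 ] F [ 0.1  0.5 -0.7] op 0.994 g 0.0
((0.16042709350585938, 0.35713768005371094), (60.02648162841797, 125.28887176513672), 89.742431640625)
[ 2.49494222e-03 -9.40668044e-05  3.53635077e-02]
```

View pics/w11.png

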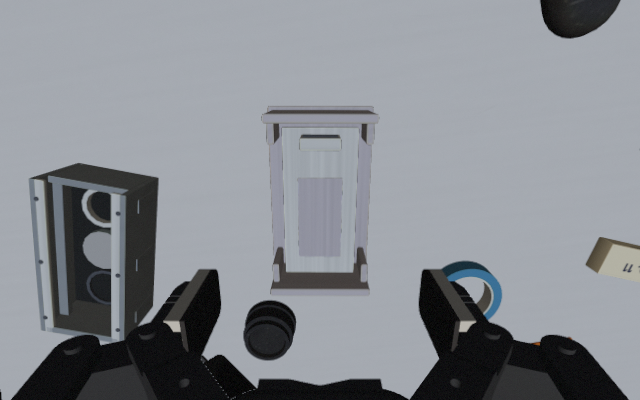

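The lid lies flat and centred in the cradle, fin up at (320,142). The other objects are undisturbed, so I'll hand in.

```bash
python3 -c "
from bench import env
print(env.close_job())"
```

```text
the job is handed in; nothing more can be done
None
```

The lid was lifted over the lip by its fin, drawn out about 90 mm, released on the lip, regripped by its long sides and laid flat, fin up, in the grey cradle within 0.5 mm of centre; the job was handed in at about 16 s, with no verdict returned.

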